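Start the spindle of a sample press in its boss

TASK

The spindle of the plant-sample press has been put back loosely in the bronze boss of the crosshead after cleaning: start its right-hand thread without crossing it. Turn the T-handle backward (anticlockwise from above), leaving the spindle free to sink, until its thread drops into the boss's thread, and only then forward (clockwise) by one turn from there. Finish with the gripper closed on the T-handle's bar, still holding the started spindle; do not pull it up out of the boss, and leave the glassware and the other things on the bench where they are.

Things in the scene. Friction and masses are not known exactly. Their poses are not given: they have to be found in the camera images.
- t_handle: steel T-handle on top of the spindle: level round bar 14 mm thick, 205 mm over its two black ball ends (25 mm). Origin: middle of the bar, on the spindle's axis, about 262 mm above the bench at the start; x along the bar (both ends alike), z up. Below its middle a stem 14 mm thick, 34 mm long, then a 34 mm collar and the spindle, 30 mm across. 0.8 kg in all. Else free space for 75 mm below the bar.
- spindle_turn (a joint): turn of the spindle about its upright axis, rad; grows forward (clockwise from above), falls backward; unlimited. 0 is where the ends of the two threads pass each other: it starts loose at 0.5 to 2.4 and drops when turned backward past 0 (fully down by -0.25). Turning takes about 0.06 N m; it stays where it is left.
- spindle_drop (a joint): how far the spindle has sunk, m, down positive; 6 mm pitch. Loose, it rests on the boss's thread at 0.006 x turn/(2 pi), up to 0.6 mm more as the thread gives, so it rises while turned backward. At the drop it falls to 0.006 unless held up (by a tight grip); forward turning then draws it down 6 mm a turn, to 0.012 after one turn; play 0.8 mm. Turning forward before the drop crosses the thread.
- press: the press, fixed to the bench: steel base 240 x 260 mm, spout towards its -x, sieve basket, two columns at y = +-100 mm, blue crosshead 250 mm long (along y) with its top 150 mm up, dome nuts on the columns up to 173 mm. Origin on the bench under the spindle's axis; z up.
- boss_mouth (a point): centre of the upper face of the bronze boss (60 mm across, 165 mm above the bench), on the spindle's axis; axes as the press.
- amber_a: amber glass bottle, black cap, 76 mm across, 165 mm tall; stands upright; origin under its centre. Bystander.
- amber_b: amber glass bottle, black cap, 76 mm across, 165 mm tall; stands upright; origin under its centre. Bystander.
- amber_c: amber glass bottle, black cap, 76 mm across, 165 mm tall; stands upright; origin under its centre. Bystander.
- cork_ring_a: cork flask ring, 80 mm outside, 52 mm inside, 30 mm high; origin under its centre. Bystander.
- cork_ring_b: cork flask ring, 80 mm outside, 52 mm inside, 30 mm high; origin under its centre. Bystander.
- juice_dish: white porcelain dish, 76 mm across, 25 mm high, on the bench under the press's spout; origin under its centre. Bystander.
- sample_jar: open clear glass jar, 56 mm across, 80 mm tall, beside the spout; origin under its centre. Bystander.
- jar_cap: black screw cap of the jar, 52 mm across, 14 mm high, lying on the bench; origin under its centre. Bystander.

How it is judged:
On the way, in this order (a step that is already met when the one before it is completed fails the run):
1. the spindle, turned backward past the thread's end, has dropped into the boss's thread (value of joint spindle_turn below 0 rad and value of joint spindle_drop above 0.003 m), for 0.1 s.
2. the spindle has been turned forward about one turn in the thread (value of joint spindle_drop between 0.0095 and 0.0145 m), for 0.2 s.
At the end, for the whole second after the job is handed in: The spindle sits 9.5 to 14.5 mm down (12 mm: one turn forward after the drop; so one turn give or take about 0.4), still, and the fingers hold the T-handle's bar between them with more than 2 N (all of step 2 and velocity of joint spindle_turn between -0.2 and 0.2 rad/s and contact force between the fingers and t_handle above 2 N and y of the grasp point in the frame of t_handle between -0.015 and 0.015 m and z of the grasp point in the frame of t_handle between -0.025 and 0.025 m and x of the grasp point in the frame of t_handle between -0.11 and 0.11 m); the arm keeps its last pose, push and grip.
It fails at once if the spindle is driven forward before its thread has dropped (crossed thread) (value of joint spindle_turn above 3 rad and value of joint spindle_drop below 0.007 m).
It fails at once if the spindle is pulled up out of the boss (value of joint spindle_drop below -0.015 m).
It fails at once if an amber bottle is pushed away (30 mm) or knocked over (distance of any of amber_a, amber_b, amber_c from where it was at the start of the episode above 0.03 m or angle between any of amber_a, amber_b, amber_c's own z axis and vertical above 0.5 rad).
It fails at once if a cork ring is pushed away (30 mm) (distance of any of cork_ring_a, cork_ring_b from where it was at the start of the episode above 0.03 m).
It fails at once if the dish, the jar or its cap is pushed away (30 mm), or the jar knocked over (distance of any of juice_dish, sample_jar, jar_cap from where it was at the start of the episode above 0.03 m or angle between sample_jar's own z axis and vertical above 0.5 rad).
It also fails if it takes over 72 s, if anything falls off the work surface, if the arm or the gripper's body presses on something with over 40 N, if the wrist force passes 120 N, or if a joint passes its speed limit or range.

ROBOT

A 6-joint arm with a two-finger parallel gripper is mounted at the origin on the work surface. World frame = base frame: x ahead of the robot, y to its left, z up, the work surface at z = 0. Lengths are in m, angles in rad, forces in N, time in s.
With the tool pointing down it reaches from about 0.275 to 0.725 m from the base axis. Payload 5.6 kg.
Tool frame: the origin (TCP) lies on the mounting face of the last link; the fingertips stand 173 mm ahead of it and the grasp point (between the pads) lies 155 mm ahead of it; z points along the fingers, y is the line along which they close (so a half turn about z gives the same grasp; the last joint's range is limited). The gripper opens to 85 mm and grips with 20 to 120 N. Pads are 22 mm wide; open, the fingers measure 114 mm over their backs; the gripper's body (76 mm by 85 mm) begins 54 mm behind the grasp point. The pads swing forward as they close: fully open they stand 13 mm farther back than shut.
Start: joints at [1.426, 0.255, 0.108, 0, -1.424, -0.285], TCP at [0.229, 0.5, 0.405] pointing down, gripper open.
Joint ranges: [-2.95, 2.95], [-1.21, 1.97], [-1.09, 1.5], [-2.87, 1.71], [-2.94, -0.07], [-3.05, 3.05]. Speed limits (rad/s): [2.57, 2.57, 3.14, 3.14, 3.14, 3.14].

INTERFACE

Orientations are given as a unit quaternion [x, y, z, w].
In Python, from workcell import arm gives the robot as it stands.
- The arm moves only by the tool carry_out, never from a script. Its argument "rows" is a list of rows, each a list of 5 numbers: the opening, from -1 (shut) to 1 (fully open), then the shift along the tool's x, y, z in cm, then the turn about the tool's z in degrees. A call has 1 to 5 rows; each row shifts and turns the commanded pose from where the row before left it, along the tool's axes as they then stand; what a row does not reach is not made up. A row lasts 1/8 s, in which the tool goes at most 62.5 mm and 10.7 degrees, less where a joint would pass 70% of its speed; a pose out of reach is approached as far as the arm can. A call with a gripper value outside its range is refused whole. The fingers move at their own pace and stop on an object; the grip force is fixed at half the most. Time passes only in rows, so rows that do not move let the fingers close. It gives the time, the measured TCP pose, the force, the opening and the grip force at its end, in the units of the state.
- arm.get_state(): the state, without advancing time (a new reading comes with each control period).
- arm.grab_frame(name): name is "scene" or "top"; returns the picture (420x560x3 uint8, blue, green, red); there is no depth.
- arm.calibration(name): a dict with "camera_matrix" (3x3 intrinsics, pixels), "rvec" (rotation vector, rad) and "tvec" (3), from world to camera coordinates, as OpenCV has them. Camera axes: x right, y down, z forward; pixel columns grow to the right and rows downward; lengths in m; the calibration is good to about 2 mm. A picture is of the moment at which its call begins. calibration takes no time and is no camera call.
- arm.hand_in(): hands the job in; it is judged then, once.
The state is a dict: "time": time; "joint_pos": joint angles; "joint_vel": joint speeds; "joint_torque": joint torques, N m; "eef_pos": TCP position; "eef_rot": TCP orientation; "contact_force": force on the tool from outside, world axes, zero at the start; "moment": the same for the moment, N m; "opening": finger opening in m; "grip_force": force on a finger pad.
Only numpy, scipy, OpenCV 4.12 (cv2) and the standard library are available. Lean on these libraries where they do the work, as an engineer would, in place of code of your own. Each camera call takes 0.05 s, during which the arm holds its last target. There are 200 camera calls.

## Working session

There is one attempt and no reset: what is moved stays moved. The work goes in short steps, Python scripts to look and compute and a tool call to move; the robot and the scene stay as the last step left them, time stands still between calls to the robot, and variables do not carry over. Pictures are saved under pics/ and viewed, at most 10 in all, crops included, and the job is handed in when it is done.

Besides the shell and the picture viewer there is one more tool, called after ">>>" by a JSON object that holds its "method" and its "body", one argument or row to a line. carry_out: Moves the arm, as the interface text tells. Its arguments: {"type":"object","properties":{"rows":{"type":"array"}},"required":["rows"]}

```bash
mkdir -p pics
python3 - <<'E'
from workcell import arm
import cv2
for n in("scene","top"):
    cv2.imwrite(f"pics/{n}0.png",arm.grab_frame(n)); print(arm.calibration(n))
print(arm.get_state())
E
```

```text
{'camera_matrix': array([[536.49564676,   0.        , 275.14888015],
       [  0.        , 536.49564676, 216.17717665],
       [  0.        ,   0.        ,   1.        ]]), 'rvec': array([ 2.25961857,  1.10734693, -0.4063629 ]), 'tvec': array([-0.32275682, -0.20418349,  2.13272073])}
{'camera_matrix': array([[535.32530655,   0.        , 281.7909244 ],
       [  0.        , 535.32530655, 213.73886748],
       [  0.        ,   0.        ,   1.        ]]), 'rvec': array([ 2.20833512, -2.16200296,  0.09863042]), 'tvec': array([-0.02842294,  0.53454262,  1.50058218])}
{'time': 0.1, 'joint_pos': array([ 1.42558659e+00,  2.55683098e-01,  1.07136530e-01, -4.51308603e-04,
       -1.42387355e+00, -2.84586619e-01]), 'joint_vel': array([-0.00183161, -0.00231504,  0.00372947,  0.00186854,  0.00021849,
        0.00101977]), 'joint_torque': array([-3.58619815e-03, -3.87602949e+01,  2.38473219e+01,  5.37788272e+00,
       -3.77226068e-03, -3.58920147e-06]), 'eef_pos': array([0.22905817, 0.49987388, 0.40388505]), 'eef_rot': array([ 9.76990683e-01, -2.13280324e-01, -1.66120573e-04,  8.25466251e-04]), 'contact_force': array([ 0.19123163,  1.11322088, -0.04187573]), 'moment': array([ 0.00163666, -0.00897261, -0.03379217]), 'grip_force': 0.0, 'opening': 0.08530561984704745}
```

View pics/scene0.png

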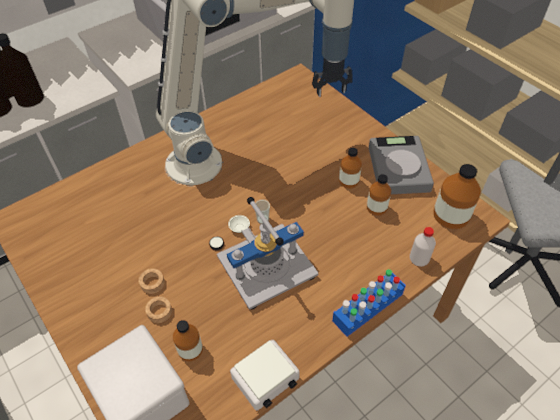

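View pics/top0.png

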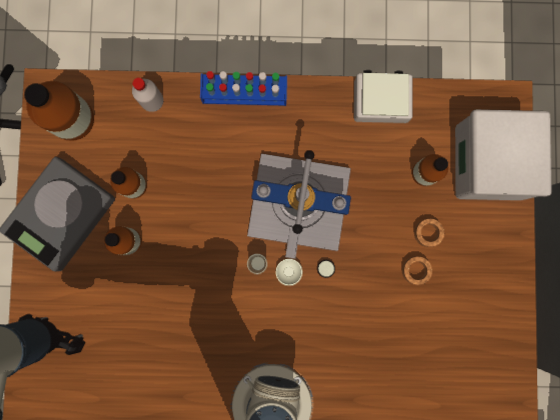

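The top view shows the bar running from about (309,155) to (298,229). In the scene view its ends are at about (251,201) and (280,241). The press is in the middle, with the dish, jar and cap on the robot's side of it. I'll refine these positions next.

```bash
cat > h.py <<'E'
import numpy as np, cv2
from workcell import arm
def cam(n):
    c=arm.calibration(n); R=cv2.Rodrigues(np.array(c["rvec"]))[0]; return c["camera_matrix"],R,np.array(c["tvec"]).ravel()
def at_z(n,uv,z):
    K,R,t=cam(n); d=R.T@np.linalg.inv(K)@np.array([*uv,1.]); o=-R.T@t
    return o+d*(z-o[2])/d[2]
def proj(n,p):
    K,R,t=cam(n); q=K@(R@np.array(p)+t); return q[:2]/q[2]
def blob(img,uv,r=9,th=45):
    u,v=map(int,uv); g=img[v-r:v+r+1,u-r:u+r+1].max(2)
    nl,l,s,c=cv2.connectedComponentsWithStats((g<th).astype(np.uint8))
    k=1+np.argmin(np.hypot(*(c[1:]-r).T)+ (s[1:,4]<12)*100); return c[k]+[u-r,v-r],s[k,4]
E
python3 - <<'E'
from h import *
T=cv2.imread("pics/top0.png");S=cv2.imread("pics/scene0.png")
for n,I,l in(("top",T,[(309,155),(298,229)]),("scene",S,[(251,201),(280,241)])):
    P=[]
    for uv in l:
        c,a=blob(I,uv); P.append(at_z(n,c,.262)); print(n,c,a,P[-1])
    d=P[0]-P[1]; print("mid",(P[0]+P[1])/2,"len",np.linalg.norm(d),"ang",np.degrees(np.arctan2(d[1],d[0])))
for nm,uv,z in[("nutL",(263,190),.17),("nutR",(339,203),.17),("jar",(257,263),.08),("capA",(122,239),.165),("capB",(119,178),.165),("capC",(441,162),.165)]: print(nm,at_z("top",uv,z))
a=cv2.resize(T[130:290,220:370],None,fx=3.7,fy=3.7,interpolation=2);cv2.imwrite("pics/t1.png",a)
E
```

```text
top [309.09836066 154.52459016] 61 [ 0.66057807 -0.07783486  0.262     ]
top [297.06557377 228.45901639] 61 [ 0.4812152  -0.05206891  0.262     ]
mid [ 0.57089663 -0.06495188  0.262     ] len 0.18120410316632365 ang -8.17476551798598
scene [249.8  199.45] 20 [ 0.47254404 -0.0497847   0.262     ]
scene [279.15789474 241.18421053] 38 [ 0.65574064 -0.07582612  0.262     ]
mid [ 0.56414234 -0.06280541  0.262     ] len 0.18503823899207583 ang 171.90960014819657
nutL [0.58331142 0.03390708 0.17      ]
nutR [ 0.55397745 -0.16227328  0.17      ]
jar [0.39484972 0.04790546 0.08      ]
capA [0.44987342 0.39133695 0.165     ]
capB [0.60687562 0.40605673 0.165     ]
capC [ 0.66754816 -0.42733749  0.165     ]
```

View pics/t1.png

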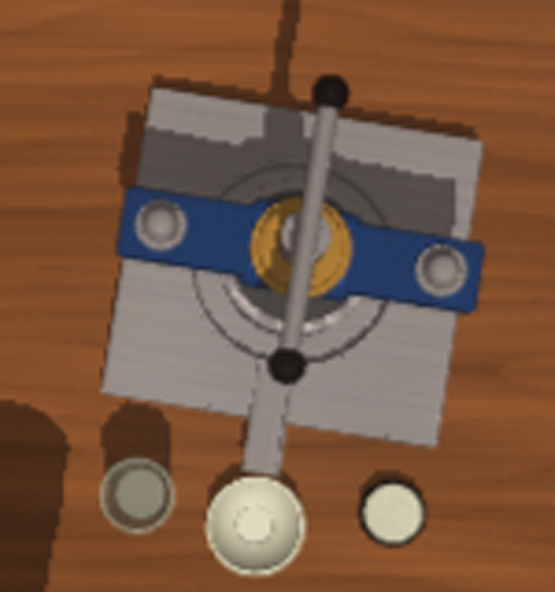

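The bar's middle is at (0.569, -0.064) and its yaw is about -8°. The nut midpoint gives the same axis position. I'll rise first, then traverse.

>>> {"method": "carry_out", "body": {
  "rows": [
    [1,0,0,-4.5,0],
    [1,0,0,-4.5,0],
    [0,4.2,2.9,0,0],
    [0,4.2,2.9,0,0],
    [0,4.2,2.9,0,0]
  ]
}}

```text
time: 0.72
eef_pos: [0.3079, 0.367, 0.4943]
eef_rot: [0.977, -0.213, -0.0, 0.0]
contact_force: [0.3, -0.3, 0.0]
opening: 0.0425
grip_force: 0.0
```

>>> {"method": "carry_out", "body": {
  "rows": [
    [0,4.2,2.9,0,0],
    [0,4.2,2.9,0,0],
    [0,4.2,2.9,0,0],
    [0,4.2,2.9,0,0],
    [0,4.2,2.9,0,0]
  ]
}}

```text
time: 1.35
eef_pos: [0.4384, 0.1475, 0.4944]
eef_rot: [0.977, -0.213, -0.0, 0.0]
contact_force: [1.1, 1.0, 0.4]
opening: 0.0429
grip_force: 0.0
```

>>> {"method": "carry_out", "body": {
  "rows": [
    [-0.3,4.2,2.9,0,0],
    [-0.3,4.2,2.9,0,0],
    [-0.3,4.2,2.3,0,0],
    [-0.3,0,0,0,10],
    [-0.3,0,0,0,10]
  ]
}}

```text
time: 1.98
eef_pos: [0.5191, 0.0223, 0.4938]
eef_rot: [0.924, -0.383, -0.001, 0.0]
contact_force: [0.2, 0.5, -0.8]
opening: 0.03
grip_force: 0.0
```

```bash
cat >> h.py <<'E'
C=np.array([.569,-.064])
def rep():
    s=arm.get_state(); q=s["eef_rot"]; a=2*np.arctan2(q[1],q[0]); d=C-s["eef_pos"][:2]
    print("t",round(s["time"],2),"pos",s["eef_pos"].round(4),"yaw",np.degrees(a).round(1)%360,"j6",np.degrees(s["joint_pos"][5]).round(1),
     "to axis cm x,y",(100*d@[np.cos(a),np.sin(a)]).round(2),(100*d@[np.sin(a),-np.cos(a)]).round(2),"F",s["contact_force"].round(1),"M",s["moment"].round(3),"open",s["opening"].round(4),"grip",round(s["grip_force"],1),"tilt",np.round(q[2:],4))
E
python3 -c "from h import *;rep()"
```

```text
Traceback (most recent call last):
  File "h.py", line 18, in rep
    "to axis cm x,y",(100*d@[np.cos(a),np.sin(a)]).round(2),(100*d@[np.sin(a),-np.cos(a)]).round(2),"F",s["contact_force"].round(1),"M",s["moment"].round(3),"open",s["opening"].round(4),"grip",round(s["grip_force"],1),"tilt",np.round(q[2:],4))
                                                                                                                                                                    ^^^^^^^^^^^^^^^^^^
AttributeError: 'float' object has no attribute 'round'
```

>>> {"method": "carry_out", "body": {
  "rows": [
    [-0.3,0,0,0,10],
    [-0.3,0,0,0,10],
    [-0.3,0,0,0,10],
    [-0.3,0,0,0,10],
    [-0.3,0,0,0,10]
  ]
}}

```text
time: 2.6
eef_pos: [0.5187, 0.023, 0.4942]
eef_rot: [-0.676, 0.737, 0.0, -0.0]
contact_force: [1.0, -0.2, 0.3]
opening: 0.0299
grip_force: 0.0
```

>>> {"method": "carry_out", "body": {
  "rows": [
    [-0.3,0,0,0,10],
    [-0.3,0,0,0,10],
    [-0.3,0,0,0,10],
    [-0.3,0,0,0,10],
    [-0.3,0,0,0,10]
  ]
}}

```text
time: 3.22
eef_pos: [0.5187, 0.023, 0.4942]
eef_rot: [-0.301, 0.954, 0.0, -0.001]
contact_force: [1.1, -0.6, -0.4]
opening: 0.0302
grip_force: 0.0
```

>>> {"method": "carry_out", "body": {
  "rows": [
    [-0.3,0,0,0,10],
    [-0.3,0,0,0,10],
    [-0.3,0,0,0,10],
    [-0.3,0,0,0,10],
    [-0.3,0,0,0,3]
  ]
}}

```text
time: 3.85
eef_pos: [0.5187, 0.023, 0.4942]
eef_rot: [0.068, 0.998, -0.0, -0.001]
contact_force: [-0.7, -0.7, -0.1]
opening: 0.03
grip_force: 0.0
```

```bash
sed -i 's/s\["opening"\].round(4)/round(s["opening"],4)/' h.py
python3 -c "from h import *;rep()"
```

```text
t 3.85 pos [0.5187 0.023  0.4942] yaw 172.2 j6 -117.6 to axis cm x,y -6.17 -7.94 F [-0.7 -0.7 -0.1] M [ 0.027 -0.047  0.02 ] open 0.03 grip 0.0 tilt [-0.0001 -0.0005]
```

>>> {"method": "carry_out", "body": {
  "rows": [
    [-0.3,-3.1,-4.0,0,0],
    [-0.3,-3.1,-3.9,0,0],
    [-0.3,0,0,2.5,0],
    [-0.3,0,0,0,0]
  ]
}}

```text
time: 4.35
eef_pos: [0.5696, -0.0639, 0.4671]
eef_rot: [0.067, 0.998, -0.0, -0.003]
contact_force: [-0.3, 0.0, -0.9]
opening: 0.0299
grip_force: 0.0
```

Run:
```python
from h import *
rep()
T=arm.grab_frame("top");S=arm.grab_frame("scene")
a=cv2.resize(T[110:280,210:400],None,fx=2.1,fy=3.2*2.1/3.2,interpolation=2);b=cv2.resize(S[150:320,180:370],None,fx=2.1,fy=2.1,interpolation=2)
cv2.imwrite("pics/b1.png",np.hstack([a,b]))
```

```text
t 4.35 pos [ 0.5696 -0.0639  0.4671] yaw 172.3 j6 -106.9 to axis cm x,y 0.06 -0.02 F [-0.3  0.  -0.9] M [ 0.031  0.031 -0.028] open 0.0299 grip 0.0 tilt [-0.0001 -0.0028]
```

View pics/b1.png

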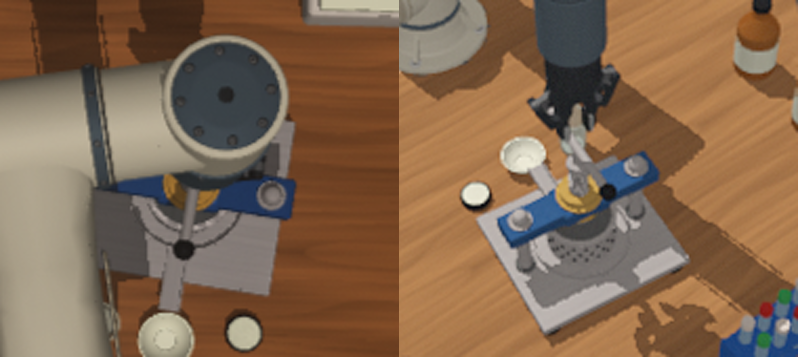

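The gripper is centred over the bar: the fingers straddle it near the stem, with the ball ends visible at crop pixels (183,250) and (608,192). I'll descend and narrow the opening to a loose straddle.

>>> {"method": "carry_out", "body": {
  "rows": [
    [-0.3,0,0,2.5,0],
    [-0.3,0,0,2.2,0],
    [-0.55,0,0,0,0],
    [-0.58,0,0,0,0]
  ]
}}

```text
time: 4.95
eef_pos: [0.5698, -0.0633, 0.4246]
eef_rot: [0.066, 0.998, -0.0, 0.001]
contact_force: [0.4, -0.1, 0.4]
opening: 0.018
grip_force: 0.0
```

```bash
cat >> h.py <<'E'
def ball(uv,n="scene"):
    I=arm.grab_frame(n); u,v=map(int,uv); r=9
    g=cv2.resize(I[v-r:v+r+1,u-r:u+r+1],None,fx=4,fy=4,interpolation=2)
    return I
E
python3 - <<'E'
from h import *
rep()
T=arm.grab_frame("top");S=arm.grab_frame("scene");cv2.imwrite("pics/s2.png",S);cv2.imwrite("pics/t2.png",T)
print(blob(S,(279,241)),blob(T,(297,228)))
E
```

```text
t 4.95 pos [ 0.5698 -0.0633  0.4246] yaw 172.4 j6 -106.9 to axis cm x,y 0.07 -0.08 F [ 0.4 -0.1  0.4] M [-0.038  0.001  0.026] open 0.018 grip 0.0 tilt [-0.0001  0.0014]
(array([279.09756098, 241.        ]), np.int32(41)) (array([297.14285714, 228.52380952]), np.int32(63))
```

>>> {"method": "carry_out", "body": {
  "rows": [
    [-0.58,0,0,1.0,-8],
    [-0.58,0,0,0,-8],
    [-0.58,0,0,0,-8],
    [-0.58,0,0,0,-8],
    [-0.58,0,0,0,0]
  ]
}}

```text
time: 5.68
eef_pos: [0.5697, -0.0642, 0.4136]
eef_rot: [-0.21, 0.978, -0.001, 0.0]
contact_force: [0.5, -3.4, 0.1]
opening: 0.0182
grip_force: 2.0
```

```bash
cat >> h.py <<'E'
def look(tag):
    "visible ball ends in both views near the circle the bar sweeps -> pixel, bearing, height residual"
    rep(); out={}
    for n in("top","scene"):
        I=arm.grab_frame(n); cv2.imwrite(f"pics/{n}_{tag}.png",I)
        m=(I.max(2)<45).astype(np.uint8); nl,l,s,c=cv2.connectedComponentsWithStats(m)
        for k in range(1,nl):
            if 15<=s[k,4]<=90:
                p=at_z(n,c[k],.262); e=p[:2]-C; rr=np.hypot(*e)
                if .082<rr<.1: print(n,c[k].round(2),"area",s[k,4],"r",rr.round(4),"bearing",np.degrees(np.arctan2(e[1],e[0])).round(1))
E
python3 -c "from h import *;look('3')"
```

```text
t 5.67 pos [ 0.5697 -0.0642  0.4136] yaw 204.3 j6 -75.0 to axis cm x,y 0.06 0.05 F [ 0.5 -3.4  0.1] M [-1.166 -0.091 -0.033] open 0.0182 grip 2.0 tilt [-0.0008  0.0004]
top [310.85 228.18] area 68 r 0.0889 bearing -166.3
scene [241.39 205.09] area 23 r 0.0961 bearing -168.2
scene [287.12 235.22] area 40 r 0.0865 bearing 13.3
```

```bash
cat >> h.py <<'E'
from scipy.optimize import least_squares
def zfit(n,uv,b0,r=.09):
    f=lambda x: proj(n,[C[0]+r*np.cos(x[0]),C[1]+r*np.sin(x[0]),x[1]])-uv
    x=least_squares(f,[np.radians(b0),.26],x_scale=[.1,.01]).x; return np.degrees(x[0]).round(1),(x[1]*1e3).round(1)
E
sed -i 's/np.degrees(np.arctan2(e\[1\],e\[0\])).round(1))/"%.1f"%np.degrees(np.arctan2(e[1],e[0])),"fit",zfit(n,c[k],np.degrees(np.arctan2(e[1],e[0]))))/' h.py
python3 - <<'E'
from h import *
for uv,b in(((279.1,241.0),-8),((249.8,199.45),172),((241.39,205.09),-168),((287.12,235.22),13)):print(zfit("scene",np.array(uv),b))
E
```

```text
(np.float64(-8.7), np.float64(266.9))
(np.float64(173.7), np.float64(271.7))
(np.float64(-164.6), np.float64(272.1))
(np.float64(10.5), np.float64(269.6))
```

>>> {"method": "carry_out", "body": {
  "rows": [
    [-0.58,0,0,0,-8],
    [-0.58,0,0,0,-8],
    [-0.58,0,0,0,-8],
    [-0.58,0,0,0,-8],
    [-0.58,0,0,0,0]
  ]
}}

```text
time: 6.4
eef_pos: [0.57, -0.0639, 0.4132]
eef_rot: [-0.471, 0.882, -0.001, 0.0]
contact_force: [2.7, -4.6, -0.1]
opening: 0.0177
grip_force: 2.2
```

```bash
python3 -c "from h import *;look('4')"
```

```text
t 6.4 pos [ 0.57   -0.0639  0.4132] yaw 236.2 j6 -43.1 to axis cm x,y 0.06 0.07 F [ 2.7 -4.6 -0.1] M [-1.469 -0.695 -0.059] open 0.0177 grip 2.2 tilt [-0.0006  0.0005]
top [329.03 218.94] area 62 r 0.0902 bearing -134.6 fit (np.float64(-135.3), np.float64(270.9))
scene [234.72 217.94] area 32 r 0.0919 bearing -135.2 fit (np.float64(-130.2), np.float64(272.2))
scene [294.12 224.18] area 34 r 0.0896 bearing 43.7 fit (np.float64(41.8), np.float64(265.9))
```

>>> {"method": "carry_out", "body": {
  "rows": [
    [-0.58,0,-0.15,0,-8],
    [-0.58,0,0,0,-8],
    [-0.58,0,0,0,-8],
    [-0.58,0,0,0,0],
    [-0.58,0,0,0,8]
  ]
}}

```text
time: 7.12
eef_pos: [0.5709, -0.0638, 0.4126]
eef_rot: [-0.587, 0.809, 0.001, 0.0]
contact_force: [0.3, 0.4, -0.2]
opening: 0.0176
grip_force: 0.0
```

```bash
python3 -c "from h import *;look('5')"
```

```text
t 7.12 pos [ 0.5709 -0.0638  0.4126] yaw 251.9 j6 -27.3 to axis cm x,y 0.08 0.17 F [ 0.3  0.4 -0.2] M [-0.059  0.028 -0.043] open 0.0176 grip 0.0 tilt [0.0006 0.0005]
top [337.64 206.72] area 67 r 0.0908 bearing -111.7 fit (np.float64(-112.7), np.float64(274.0))
scene [293.27 214.55] area 33 r 0.0898 bearing 67.5 fit (np.float64(67.9), np.float64(261.3))
scene [234.84 227.77] area 31 r 0.0924 bearing -111.7 fit (np.float64(-119.3), np.float64(246.0))
```

Averaging the two ball-end pixels suggests the bar may already have dropped, but that isn't conclusive. I'll grip and raise by 2 mm. If the thread is engaged it will resist the pull, and if it is loose it will carry only the spindle's 8 N.

>>> {"method": "carry_out", "body": {
  "rows": [
    [-1,0,0,0,0],
    [-1,0,0,0,0],
    [-1,0,0,0,0],
    [-1,0,0,-0.1,0],
    [-1,0,0,0,0]
  ]
}}

```text
time: 7.85
eef_pos: [0.5708, -0.0638, 0.4128]
eef_rot: [-0.591, 0.807, 0.001, -0.0]
contact_force: [-2.5, 5.0, -1.6]
opening: 0.0129
grip_force: 57.9
```

>>> {"method": "carry_out", "body": {
  "rows": [
    [-1,0,0,-0.1,0],
    [-1,0,0,0,0]
  ]
}}

```text
time: 8.1
eef_pos: [0.5709, -0.0639, 0.4131]
eef_rot: [-0.591, 0.807, 0.001, -0.001]
contact_force: [-2.0, 5.5, -6.8]
opening: 0.0126
grip_force: 57.7
```

>>> {"method": "carry_out", "body": {
  "rows": [
    [-1,0,0,-0.1,0],
    [-1,0,0,0,0],
    [-1,0,0,0,0]
  ]
}}

```text
time: 8.48
eef_pos: [0.5708, -0.0639, 0.4142]
eef_rot: [-0.591, 0.807, 0.001, -0.001]
contact_force: [-2.2, 5.2, -8.7]
opening: 0.0121
grip_force: 57.7
```

>>> {"method": "carry_out", "body": {
  "rows": [
    [-1,0,0,-0.1,0],
    [-1,0,0,0,0],
    [-1,0,0,0,0]
  ]
}}

```text
time: 8.85
eef_pos: [0.5708, -0.0639, 0.4152]
eef_rot: [-0.591, 0.807, 0.001, -0.001]
contact_force: [-1.3, 4.5, -7.1]
opening: 0.012
grip_force: 57.7
```

It lifts freely, carrying just the weight, so it has not dropped yet. I'll lower, loosen and keep turning back.

>>> {"method": "carry_out", "body": {
  "rows": [
    [-1,0,0,0.4,0],
    [-0.58,0,0,0,0],
    [-0.58,0,0,0,-8],
    [-0.58,0,0,0,-8],
    [-0.58,0,0,0,-8]
  ]
}}

```text
time: 9.48
eef_pos: [0.5705, -0.064, 0.4136]
eef_rot: [0.747, -0.665, -0.0, -0.0]
contact_force: [-5.7, 7.1, 2.0]
opening: 0.018
grip_force: 6.7
```

>>> {"method": "carry_out", "body": {
  "rows": [
    [-0.58,0,0,0,-8],
    [-0.58,0,0,0,0],
    [-0.58,0,0,0,8],
    [-0.58,0,0,0,0]
  ]
}}

```text
time: 9.98
eef_pos: [0.5711, -0.065, 0.4138]
eef_rot: [0.746, -0.666, 0.001, -0.0]
contact_force: [-2.1, -0.3, -0.5]
opening: 0.0181
grip_force: 0.5
```

```bash
python3 -c "from h import *;look('6')"
```

```text
t 9.97 pos [ 0.5711 -0.065   0.4138] yaw 276.4 j6 -2.7 to axis cm x,y -0.12 0.2 F [-2.1 -0.3 -0.5] M [ 0.086  0.387 -0.025] open 0.0181 grip 0.5 tilt [ 0.0013 -0.0002]
top [340.43 190.91] area 69 r 0.0908 bearing -87.0 fit (np.float64(-87.5), np.float64(268.4))
scene [287.57 205.71] area 28 r 0.0911 bearing 92.4 fit (np.float64(91.6), np.float64(264.0))
scene [240.61 236.33] area 36 r 0.0906 bearing -88.4 fit (np.float64(-89.0), np.float64(260.4))
```

>>> {"method": "carry_out", "body": {
  "rows": [
    [-0.58,0,0.1,0,-8],
    [-0.58,0,0,0,-8],
    [-0.58,0,0,0,-8],
    [-0.58,0,0,0,-8],
    [-0.58,0,0,0,0]
  ]
}}

```text
time: 10.7
eef_pos: [0.5701, -0.0648, 0.4134]
eef_rot: [0.9, -0.435, 0.001, 0.0]
contact_force: [-1.3, 0.4, 1.5]
opening: 0.0183
grip_force: 1.8
```

>>> {"method": "carry_out", "body": {
  "rows": [
    [-0.58,0,0,0,8],
    [-0.58,0,0,0,0],
    [-1,0,0,0,0],
    [-1,0,0,0,0],
    [-1,0,0,0,0]
  ]
}}

```text
time: 11.32
eef_pos: [0.57, -0.0647, 0.413]
eef_rot: [0.868, -0.497, 0.0, 0.0]
contact_force: [0.1, -0.9, 1.9]
opening: 0.0124
grip_force: 57.8
```

>>> {"method": "carry_out", "body": {
  "rows": [
    [-1,0,0,-0.2,0],
    [-1,0,0,0,0],
    [-1,0,0,0,0]
  ]
}}

```text
time: 11.7
eef_pos: [0.5702, -0.0647, 0.4134]
eef_rot: [0.868, -0.497, -0.001, 0.0]
contact_force: [4.0, -2.4, -7.8]
opening: 0.0126
grip_force: 57.9
```

>>> {"method": "carry_out", "body": {
  "rows": [
    [-1,0,0,-0.1,0],
    [-1,0,0,0,0],
    [-1,0,0,0,0]
  ]
}}

```text
time: 12.08
eef_pos: [0.5703, -0.0647, 0.4143]
eef_rot: [0.868, -0.497, -0.001, 0.0]
contact_force: [4.5, -2.8, -7.8]
opening: 0.0121
grip_force: 57.8
```

```bash
python3 -c "from h import *;look('7')"
```

```text
t 12.07 pos [ 0.5703 -0.0647  0.4143] yaw 300.4 j6 21.2 to axis cm x,y -0.12 0.07 F [ 4.5 -2.8 -7.8] M [-1.298 -1.403  0.03 ] open 0.0121 grip 57.8 tilt [-0.0006  0.0005]
top [269.47 208.78] area 72 r 0.0894 bearing 118.1 fit (np.float64(119.2), np.float64(282.6))
scene [251.24 243.  ] area 38 r 0.0902 bearing -62.6 fit (np.float64(-62.7), np.float64(261.7))
```

>>> {"method": "carry_out", "body": {
  "rows": [
    [-1,0,0,-0.1,0],
    [-1,0,0,0,0],
    [-1,0,0,0,0]
  ]
}}

```text
time: 12.55
eef_pos: [0.5703, -0.0647, 0.4153]
eef_rot: [0.868, -0.497, -0.001, 0.0]
contact_force: [4.2, -3.7, -7.2]
opening: 0.0121
grip_force: 57.8
```

The spindle is still loose after about 127° of back turning, so the start turn was 2.2 to 2.4 rad and the drop is within the next 25° or so.

>>> {"method": "carry_out", "body": {
  "rows": [
    [-1,0,0,0.4,0],
    [-0.58,0,0,0,0],
    [-0.58,0,0,0,-8],
    [-0.58,0,0,0,-8],
    [-0.58,0,0,0,-8]
  ]
}}

```text
time: 13.18
eef_pos: [0.5696, -0.0642, 0.4131]
eef_rot: [0.953, -0.304, -0.0, -0.0]
contact_force: [-1.2, -0.6, 1.1]
opening: 0.0177
grip_force: 5.2
```

>>> {"method": "carry_out", "body": {
  "rows": [
    [-0.58,0,0,0,-8],
    [-0.58,0,0,0,-8],
    [-0.58,0,0,0,0],
    [-0.58,0,0,0,9],
    [-0.58,0,0,0,0]
  ]
}}

```text
time: 13.8
eef_pos: [0.5699, -0.0643, 0.4128]
eef_rot: [0.969, -0.248, 0.0, -0.0]
contact_force: [-0.1, -0.1, 0.3]
opening: 0.018
grip_force: 0.0
```

```bash
python3 -c "from h import *;look('8')"
```

```text
t 13.8 pos [ 0.5699 -0.0643  0.4128] yaw 331.3 j6 52.2 to axis cm x,y -0.1 0.01 F [-0.1 -0.1  0.3] M [0.026 0.047 0.021] open 0.018 grip 0.0 tilt [ 0.0001 -0.0003]
top [282.66 222.93] area 70 r 0.0886 bearing 148.2 fit (np.float64(148.6), np.float64(286.2))
scene [266.87 244.95] area 39 r 0.0895 bearing -32.6 fit (np.float64(-32.7), np.float64(262.8))
```

>>> {"method": "carry_out", "body": {
  "rows": [
    [-1,0,0,0,0],
    [-1,0,0,0,0],
    [-1,0,0,-0.2,0],
    [-1,0,0,0,0],
    [-1,0,0,0,0]
  ]
}}

```text
time: 14.52
eef_pos: [0.5701, -0.0646, 0.4136]
eef_rot: [0.969, -0.247, -0.001, 0.0]
contact_force: [4.0, -2.8, -8.3]
opening: 0.0126
grip_force: 58.0
```

>>> {"method": "carry_out", "body": {
  "rows": [
    [-1,0,0,-0.1,0],
    [-1,0,0,0,0],
    [-1,0,0,0,0]
  ]
}}

```text
time: 14.9
eef_pos: [0.5699, -0.0646, 0.4156]
eef_rot: [0.969, -0.247, -0.0, 0.0]
contact_force: [2.2, -2.2, -9.2]
opening: 0.0122
grip_force: 58.0
```

>>> {"method": "carry_out", "body": {
  "rows": [
    [-1,0,0,-0.1,0],
    [-1,0,0,0,0],
    [-1,0,0,0,0]
  ]
}}

```text
time: 15.28
eef_pos: [0.5699, -0.0645, 0.4168]
eef_rot: [0.969, -0.247, -0.0, 0.0]
contact_force: [2.0, -2.4, -7.4]
opening: 0.0127
grip_force: 58.1
```

The lift was free again. Near the thread's end that proves nothing either way, since the spindle can be lifted there. I'll lower, release and touch the top of the bar with shut fingers to read its height. I expect TCP z of about 0.438 if it has dropped and about 0.444 if not.

>>> {"method": "carry_out", "body": {
  "rows": [
    [-1,0,0,0.4,0],
    [-1,0,0,0,0],
    [-0.4,0,0,0,0],
    [-0.4,0,0,0,0],
    [-0.4,0,0,-2,0]
  ]
}}

```text
time: 15.9
eef_pos: [0.5697, -0.0644, 0.4321]
eef_rot: [0.969, -0.247, -0.001, 0.0]
contact_force: [0.3, -0.2, 0.3]
opening: 0.0258
grip_force: 0.0
```

>>> {"method": "carry_out", "body": {
  "rows": [
    [-0.4,0,0,-2.2,0],
    [-1,0,0,0,0],
    [-1,0,0,0,0],
    [-1,0,0,0,0],
    [-1,0,0,0.6,0]
  ]
}}

```text
time: 16.52
eef_pos: [0.57, -0.0645, 0.4483]
eef_rot: [0.969, -0.247, 0.0, 0.0]
contact_force: [-0.3, 0.4, -0.2]
opening: 0.0
grip_force: 0.0
```

```bash
python3 -c "from h import *;look('9')"
```

```text
t 16.52 pos [ 0.57   -0.0645  0.4483] yaw 331.4 j6 52.2 to axis cm x,y -0.11 0.0 F [-0.3  0.4 -0.2] M [-0.063 -0.048  0.017] open 0.0 grip 0.0 tilt [0.0001 0.    ]
top [316.77 157.57] area 35 r 0.0906 bearing -21.0 fit (np.float64(-21.0), np.float64(264.9))
top [283.47 223.54] area 70 r 0.0888 bearing 149.8 fit (np.float64(150.1), np.float64(282.6))
scene [267.82 244.97] area 39 r 0.0899 bearing -30.9 fit (np.float64(-30.9), np.float64(262.2))
```

>>> {"method": "carry_out", "body": {
  "rows": [
    [-1,0,0,0.3,0],
    [-1,0,0,0,0]
  ]
}}

```text
time: 16.88
eef_pos: [0.5699, -0.0645, 0.4453]
eef_rot: [0.969, -0.247, -0.0, 0.0]
contact_force: [-0.3, -0.8, 0.5]
opening: -0.0
grip_force: 0.0
```

>>> {"method": "carry_out", "body": {
  "rows": [
    [-1,0,0,0.2,0],
    [-1,0,0,0,0]
  ]
}}

```text
time: 17.12
eef_pos: [0.5699, -0.0645, 0.4435]
eef_rot: [0.969, -0.247, -0.0, 0.0]
contact_force: [-0.2, 0.3, 0.3]
opening: -0.0002
grip_force: 0.0
```

>>> {"method": "carry_out", "body": {
  "rows": [
    [-1,0,0,0.2,0],
    [-1,0,0,0,0]
  ]
}}

```text
time: 17.38
eef_pos: [0.5699, -0.0645, 0.4415]
eef_rot: [0.969, -0.247, -0.0, 0.0]
contact_force: [0.5, 0.1, -0.2]
opening: -0.0001
grip_force: 0.0
```

No contact at 0.4415, which points to a drop. I'll go on down to the actual contact.

>>> {"method": "carry_out", "body": {
  "rows": [
    [-1,0,0,0.2,0],
    [-1,0,0,0,0]
  ]
}}

```text
time: 17.62
eef_pos: [0.5699, -0.0646, 0.4399]
eef_rot: [0.969, -0.247, 0.0, -0.0]
contact_force: [-0.6, -0.1, 1.8]
opening: -0.0
grip_force: 0.7
```

>>> {"method": "carry_out", "body": {
  "rows": [
    [-1,0,0,0.15,0],
    [-1,0,0,0,0]
  ]
}}

```text
time: 17.88
eef_pos: [0.5697, -0.0645, 0.4397]
eef_rot: [0.969, -0.247, 0.001, -0.0]
contact_force: [-2.7, 1.0, 6.7]
opening: -0.0002
grip_force: 3.4
```

>>> {"method": "carry_out", "body": {
  "rows": [
    [-1,0,0,0.15,0],
    [-1,0,0,0,0]
  ]
}}

```text
time: 18.12
eef_pos: [0.5695, -0.0646, 0.4395]
eef_rot: [0.969, -0.247, 0.002, -0.0]
contact_force: [-4.0, 2.3, 12.9]
opening: -0.0
grip_force: 5.9
```

Contact came at 0.440, which is nearer the dropped value. To settle it safely I'll turn forward only about 1.5 rad, well under the 3 rad limit, and pull-test there, where an engaged thread must resist.

>>> {"method": "carry_out", "body": {
  "rows": [
    [-1,0,0,-2.0,0],
    [-0.3,0,0,0,0],
    [-0.3,0,0,0,0],
    [-0.3,0,0,2.3,0],
    [-0.3,0,0,2.3,0]
  ]
}}

```text
time: 18.75
eef_pos: [0.5698, -0.0645, 0.4091]
eef_rot: [0.969, -0.247, -0.001, 0.0]
contact_force: [1.3, 1.1, -0.3]
opening: 0.0299
grip_force: 0.0
```

>>> {"method": "carry_out", "body": {
  "rows": [
    [-0.58,0,0,0,0],
    [-0.58,0,0,0,10],
    [-0.58,0,0,0,10],
    [-0.58,0,0,0,10],
    [-0.58,0,0,0,10]
  ]
}}

```text
time: 19.38
eef_pos: [0.57, -0.0646, 0.411]
eef_rot: [0.824, -0.566, 0.0, 0.0]
contact_force: [0.0, -0.2, -2.0]
opening: 0.0179
grip_force: 3.6
```

>>> {"method": "carry_out", "body": {
  "rows": [
    [-0.58,0,0,0,10],
    [-0.58,0,0,0,10],
    [-0.58,0,0,0,10],
    [-0.58,0,0,0,10],
    [-0.58,0,0,0,10]
  ]
}}

```text
time: 20.0
eef_pos: [0.5701, -0.0645, 0.4104]
eef_rot: [-0.508, 0.861, 0.0, -0.0]
contact_force: [0.6, -0.4, -4.5]
opening: 0.0183
grip_force: 3.5
```

>>> {"method": "carry_out", "body": {
  "rows": [
    [-0.58,0,0,0,10],
    [-0.58,0,0,0,10],
    [-0.58,0,0,0,0]
  ]
}}

```text
time: 20.38
eef_pos: [0.5701, -0.0646, 0.411]
eef_rot: [-0.354, 0.935, -0.0, -0.0]
contact_force: [-0.4, -0.0, -1.4]
opening: 0.0182
grip_force: 0.2
```

```bash
python3 -c "from h import *;look('10')"
```

```text
t 20.38 pos [ 0.5701 -0.0646  0.411 ] yaw 221.5 j6 -57.7 to axis cm x,y 0.04 0.11 F [-0.4 -0.  -1.4] M [0.009 0.081 0.01 ] open 0.0182 grip 0.2 tilt [-0.0001 -0.0001]
top [332.25 215.26] area 65 r 0.09 bearing -127.1 fit (np.float64(-127.2), np.float64(262.3))
scene [234.16 220.77] area 31 r 0.0922 bearing -128.4 fit (np.float64(-119.3), np.float64(280.4))
scene [294.44 221.09] area 34 r 0.0898 bearing 51.2 fit (np.float64(54.3), np.float64(255.8))
```

>>> {"method": "carry_out", "body": {
  "rows": [
    [-1,0,0,0,0],
    [-1,0,0,0,0],
    [-1,0,0,-0.2,0],
    [-1,0,0,0,0],
    [-1,0,0,0,0]
  ]
}}

```text
time: 21.1
eef_pos: [0.5702, -0.0645, 0.4118]
eef_rot: [-0.353, 0.936, 0.0, -0.0]
contact_force: [3.6, -1.9, -8.2]
opening: 0.0121
grip_force: 61.2
```

>>> {"method": "carry_out", "body": {
  "rows": [
    [-1,0,0,-0.1,0],
    [-1,0,0,0,0],
    [-1,0,0,0,0]
  ]
}}

```text
time: 21.48
eef_pos: [0.5701, -0.0645, 0.4135]
eef_rot: [-0.353, 0.936, 0.0, 0.0]
contact_force: [5.1, -1.4, -8.1]
opening: 0.0121
grip_force: 61.2
```

```bash
python3 -c "
from h import *
rep();print(proj('scene',[*C,.262]),proj('scene',[*C,.256]))"
```

```text
t 21.48 pos [ 0.5701 -0.0645  0.4135] yaw 221.4 j6 -57.8 to axis cm x,y 0.05 0.11 F [ 5.1 -1.4 -8.1] M [-0.696 -1.673 -0.019] open 0.0121 grip 61.2 tilt [0. 0.]
[264.66519716 220.8534412 ] [264.7270675  222.07285293]
```

The bar lifts freely by 2.5 mm at 8 N, and the ball pixels match the earlier loose state at the same bearing. So it is still loose. I'll turn back again, further this time, then release and touch-check.

>>> {"method": "carry_out", "body": {
  "rows": [
    [-1,0,0,0.3,0],
    [-0.58,0,0,0,0],
    [-0.58,0,0,0,-10],
    [-0.58,0,0,0,-10],
    [-0.58,0,0,0,-10]
  ]
}}

```text
time: 22.1
eef_pos: [0.5696, -0.0649, 0.412]
eef_rot: [-0.586, 0.811, -0.001, 0.0]
contact_force: [0.8, -1.9, 1.0]
opening: 0.0186
grip_force: 5.0
```

>>> {"method": "carry_out", "body": {
  "rows": [
    [-0.58,0,0,0,-10],
    [-0.58,0,0,0,-10],
    [-0.58,0,0,0,-10],
    [-0.58,0,0,0,-10],
    [-0.58,0,0,0,-10]
  ]
}}

```text
time: 22.72
eef_pos: [0.5698, -0.0648, 0.4126]
eef_rot: [0.873, -0.487, 0.001, -0.0]
contact_force: [0.7, -0.7, 2.1]
opening: 0.0179
grip_force: 6.4
```

>>> {"method": "carry_out", "body": {
  "rows": [
    [-0.58,0,0,0,-10],
    [-0.58,0,0,0,-10],
    [-0.58,0,0,0,-10],
    [-0.58,0,0,0,-10],
    [-0.58,0,0,0,0]
  ]
}}

```text
time: 23.35
eef_pos: [0.5698, -0.0647, 0.4127]
eef_rot: [0.987, -0.162, 0.002, 0.0]
contact_force: [1.1, -0.3, 3.7]
opening: 0.018
grip_force: 2.1
```

```bash
python3 -c "from h import *;look('11')"
```

```text
t 23.35 pos [ 0.5698 -0.0647  0.4127] yaw 341.3 j6 62.1 to axis cm x,y -0.1 -0.04 F [ 1.1 -0.3  3.7] M [-0.13  -0.073 -0.105] open 0.018 grip 2.1 tilt [0.0016 0.    ]
top [282.96 223.24] area 67 r 0.0888 bearing 148.9 fit (np.float64(149.2), np.float64(282.2))
scene [267.41 245.  ] area 39 r 0.0898 bearing -31.7 fit (np.float64(-31.7), np.float64(262.3))
```

>>> {"method": "carry_out", "body": {
  "rows": [
    [-0.58,0,0,0,-10],
    [-0.58,0,0,0,0],
    [-0.58,0,0,0,9],
    [-0.58,0,0,0,0]
  ]
}}

```text
time: 23.95
eef_pos: [0.5697, -0.0644, 0.4101]
eef_rot: [0.988, -0.154, -0.001, -0.0]
contact_force: [-0.2, -0.5, -0.3]
opening: 0.018
grip_force: 0.0
```

```bash
python3 -c "from h import *;look('12')"
```

```text
t 23.95 pos [ 0.5697 -0.0644  0.4101] yaw 342.3 j6 63.2 to axis cm x,y -0.08 -0.02 F [-0.2 -0.5 -0.3] M [-0.015 -0.018  0.008] open 0.018 grip 0.0 tilt [-0.0008 -0.    ]
top [288.75 226.2 ] area 65 r 0.0887 bearing 158.9 fit (np.float64(158.9), np.float64(282.5))
scene [272.58 243.98] area 43 r 0.0892 bearing -21.8 fit (np.float64(-21.9), np.float64(263.2))
```

>>> {"method": "carry_out", "body": {
  "rows": [
    [-0.58,0,0,0,-9],
    [-0.58,0,0,0,-10],
    [-0.58,0,0,0,-10],
    [-0.58,0,0,0,0]
  ]
}}

```text
time: 24.55
eef_pos: [0.5699, -0.0646, 0.4106]
eef_rot: [0.995, 0.099, -0.0, 0.0]
contact_force: [-0.8, -0.3, 0.3]
opening: 0.0176
grip_force: 1.1
```

>>> {"method": "carry_out", "body": {
  "rows": [
    [-0.58,0,0,0,-10],
    [-0.58,0,0,0,0],
    [-0.58,0,0,0,9],
    [-0.58,0,0,0,0]
  ]
}}

```text
time: 25.05
eef_pos: [0.5699, -0.0645, 0.4104]
eef_rot: [0.994, 0.106, -0.0, -0.0]
contact_force: [1.4, 0.7, -0.2]
opening: 0.018
grip_force: 0.0
```

```bash
python3 -c "
from h import *
look('13')
a=[cv2.resize(cv2.imread(f'pics/scene_{k}.png')[180:275,215:312],None,fx=4,fy=4,interpolation=2) for k in(12,13)]
cv2.imwrite('pics/c13.png',np.hstack(a))"
```

```text
t 25.05 pos [ 0.5699 -0.0645  0.4104] yaw 12.2 j6 93.0 to axis cm x,y -0.08 -0.07 F [ 1.4  0.7 -0.2] M [ 0.006 -0.043  0.009] open 0.018 grip 0.0 tilt [-0.0002 -0.0001]
top [308.75 228.56] area 68 r 0.0889 bearing -169.6 fit (np.float64(-170.8), np.float64(288.3))
scene [242.57 204.91] area 23 r 0.0938 bearing -170.0 fit (np.float64(-167.8), np.float64(268.1))
scene [286.24 237.  ] area 41 r 0.0887 bearing 9.0 fit (np.float64(8.1), np.float64(264.6))
```

View pics/c13.png

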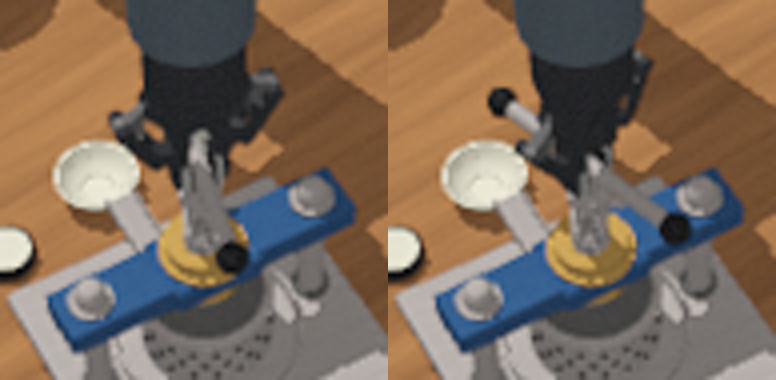

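The bar is now near bearing 189°, and the ball midpoint sits about 0.8 px lower than at the same bearing earlier. The upward rubbing force vanished just after 150°, so it seems to have dropped there. I'll turn forward about 130° and pull-test.

>>> {"method": "carry_out", "body": {
  "rows": [
    [-0.58,0,0,0,9],
    [-0.58,0,0,0,9],
    [-0.58,0,0,0,9],
    [-0.58,0,0,0,9],
    [-0.58,0,0,0,9]
  ]
}}

```text
time: 25.78
eef_pos: [0.5701, -0.0646, 0.4103]
eef_rot: [0.959, -0.283, -0.0, 0.0]
contact_force: [1.0, -0.2, -0.8]
opening: 0.0181
grip_force: 3.8
```

>>> {"method": "carry_out", "body": {
  "rows": [
    [-0.58,0,0,0,9],
    [-0.58,0,0,0,9],
    [-0.58,0,0,0,9],
    [-0.58,0,0,0,9],
    [-0.58,0,0,0,9]
  ]
}}

```text
time: 26.4
eef_pos: [0.5701, -0.0645, 0.4097]
eef_rot: [0.778, -0.628, -0.0, 0.0]
contact_force: [2.0, -1.1, -3.0]
opening: 0.0175
grip_force: 3.7
```

>>> {"method": "carry_out", "body": {
  "rows": [
    [-0.58,0,0,0,9],
    [-0.58,0,0,0,9],
    [-0.58,0,0,0,9],
    [-0.58,0,0,0,9],
    [-0.58,0,0,0,9]
  ]
}}

```text
time: 27.02
eef_pos: [0.5701, -0.0645, 0.4092]
eef_rot: [-0.478, 0.878, 0.0, -0.001]
contact_force: [2.2, -2.1, -5.9]
opening: 0.0182
grip_force: 3.5
```

>>> {"method": "carry_out", "body": {
  "rows": [
    [-0.58,0,0,0,0],
    [-1,0,0,0,-6],
    [-1,0,0,0,0],
    [-1,0,0,-0.2,0],
    [-1,0,0,0,0]
  ]
}}

```text
time: 27.65
eef_pos: [0.57, -0.0647, 0.412]
eef_rot: [-0.525, 0.851, 0.0, -0.001]
contact_force: [2.9, -3.7, -8.6]
opening: 0.0122
grip_force: 59.6
```

>>> {"method": "carry_out", "body": {
  "rows": [
    [-1,0,0,-0.1,0],
    [-1,0,0,0,0],
    [-1,0,0,0,0]
  ]
}}

```text
time: 28.02
eef_pos: [0.5699, -0.0647, 0.4132]
eef_rot: [-0.525, 0.851, 0.0, -0.0]
contact_force: [3.0, -4.3, -7.8]
opening: 0.0126
grip_force: 59.6
```

```bash
python3 -c "from h import *;look('14')"
```

```text
t 28.02 pos [ 0.5699 -0.0647  0.4132] yaw 243.3 j6 -35.8 to axis cm x,y -0.02 0.12 F [ 3.  -4.3 -7.8] M [-1.439 -1.076 -0.004] open 0.0126 grip 59.6 tilt [ 0.0001 -0.0005]
top [336.38 209.43] area 65 r 0.0908 bearing -116.2 fit (np.float64(-117.4), np.float64(276.1))
scene [293.79 216.06] area 33 r 0.0899 bearing 63.7 fit (np.float64(63.9), np.float64(261.5))
scene [234.42 224.71] area 31 r 0.0917 bearing -119.0 fit (np.float64(-119.3), np.float64(261.3))
```

This fits a different reading: the drop came early, between bearings 14° and 43°, where the midpoint fell by 0.9 px. All my pull tests were then at turn < 0, where lifting is free. Turning forward to the original bearing (-8°) is safe under either reading, and the bar should then be 6 mm (about 1.2 px) lower and resist pulling.

>>> {"method": "carry_out", "body": {
  "rows": [
    [-1,0,0,0.3,0],
    [-0.58,0,0,0,0],
    [-0.58,0,0,0,0],
    [-0.58,0,0,0,9],
    [-0.58,0,0,0,9]
  ]
}}

```text
time: 28.75
eef_pos: [0.57, -0.0642, 0.4116]
eef_rot: [-0.384, 0.924, -0.0, 0.001]
contact_force: [0.3, -0.4, -0.4]
opening: 0.0181
grip_force: 3.5
```

>>> {"method": "carry_out", "body": {
  "rows": [
    [-0.58,0,0,0,9],
    [-0.58,0,0,0,9],
    [-0.58,0,0,0,9],
    [-0.58,0,0,0,9],
    [-0.58,0,0,0,9]
  ]
}}

```text
time: 29.38
eef_pos: [0.5702, -0.0644, 0.4111]
eef_rot: [-0.001, 1.0, 0.0, 0.001]
contact_force: [2.7, -1.9, -2.8]
opening: 0.0176
grip_force: 3.3
```

>>> {"method": "carry_out", "body": {
  "rows": [
    [-0.58,0,0,0,9],
    [-0.58,0,0,0,9],
    [-0.58,0,0,0,0],
    [-0.58,0,0,0,-8],
    [-0.58,0,0,0,0]
  ]
}}

```text
time: 30.0
eef_pos: [0.5698, -0.0643, 0.4113]
eef_rot: [0.083, 0.997, 0.0, 0.0]
contact_force: [-0.2, 0.8, 0.1]
opening: 0.0179
grip_force: 0.0
```

```bash
python3 -c "from h import *;look('15')"
```

```text
t 30.0 pos [ 0.5698 -0.0643  0.4113] yaw 170.5 j6 -108.7 to axis cm x,y 0.09 0.02 F [-0.2  0.8  0.1] M [-0.021  0.03  -0.058] open 0.0179 grip 0.0 tilt [0.0003 0.0004]
top [297.76 228.73] area 67 r 0.089 bearing 173.4 fit (np.float64(173.0), np.float64(279.6))
scene [279.67 242.  ] area 42 r 0.0908 bearing -7.9 fit (np.float64(-7.6), np.float64(260.7))
```

>>> {"method": "carry_out", "body": {
  "rows": [
    [-1,0,0,0,0],
    [-1,0,0,0,0],
    [-1,0,0,-0.2,0],
    [-1,0,0,0,0],
    [-1,0,0,0,0]
  ]
}}

```text
time: 30.72
eef_pos: [0.5701, -0.0646, 0.4117]
eef_rot: [0.084, 0.996, -0.0, -0.001]
contact_force: [2.4, -2.9, -9.0]
opening: 0.0121
grip_force: 58.1
```

>>> {"method": "carry_out", "body": {
  "rows": [
    [-1,0,0,-0.1,0],
    [-1,0,0,0,0],
    [-1,0,0,0,0]
  ]
}}

```text
time: 31.1
eef_pos: [0.57, -0.0646, 0.4129]
eef_rot: [0.084, 0.996, -0.0, -0.001]
contact_force: [3.5, -3.5, -10.1]
opening: 0.0122
grip_force: 58.1
```

The ball fits 6.2 mm lower than at the start at the same bearing, so it has dropped. One more millimetre of pull should meet resistance.

>>> {"method": "carry_out", "body": {
  "rows": [
    [-1,0,0,-0.1,0],
    [-1,0,0,0,0],
    [-1,0,0,0,0]
  ]
}}

```text
time: 31.48
eef_pos: [0.5702, -0.0646, 0.413]
eef_rot: [0.084, 0.996, -0.0, -0.001]
contact_force: [5.5, -4.1, -12.9]
opening: 0.0124
grip_force: 58.1
```

The thread resists now (position stuck, force rising), so it is engaged. To get forward range I'll regrasp, rotating the wrist back 180°.

>>> {"method": "carry_out", "body": {
  "rows": [
    [-1,0,0,0.4,0],
    [-0.3,0,0,0,0],
    [-0.3,0,0,0,0],
    [-0.3,0,0,-2.2,0],
    [-0.3,0,0,-2.3,0]
  ]
}}

```text
time: 32.1
eef_pos: [0.5697, -0.0644, 0.4569]
eef_rot: [0.084, 0.996, 0.0, 0.0]
contact_force: [0.3, -0.1, -0.5]
opening: 0.03
grip_force: 0.0
```

>>> {"method": "carry_out", "body": {
  "rows": [
    [-0.3,0,0,0,-10],
    [-0.3,0,0,0,-10],
    [-0.3,0,0,0,-10],
    [-0.3,0,0,0,-10],
    [-0.3,0,0,0,-10]
  ]
}}

```text
time: 32.72
eef_pos: [0.5698, -0.0644, 0.4565]
eef_rot: [-0.348, 0.938, -0.0, 0.001]
contact_force: [-0.4, -1.1, -0.3]
opening: 0.03
grip_force: 0.0
```

>>> {"method": "carry_out", "body": {
  "rows": [
    [-0.3,0,0,0,-10],
    [-0.3,0,0,0,-10],
    [-0.3,0,0,0,-10],
    [-0.3,0,0,0,-10],
    [-0.3,0,0,0,-10]
  ]
}}

```text
time: 33.35
eef_pos: [0.5698, -0.0644, 0.4565]
eef_rot: [0.712, -0.703, 0.0, -0.001]
contact_force: [-0.7, -0.5, -0.4]
opening: 0.0301
grip_force: 0.0
```

>>> {"method": "carry_out", "body": {
  "rows": [
    [-0.3,0,0,0,-10],
    [-0.3,0,0,0,-10],
    [-0.3,0,0,0,-10],
    [-0.3,0,0,0,-10],
    [-0.3,0,0,0,-10]
  ]
}}

```text
time: 33.98
eef_pos: [0.5698, -0.0644, 0.4565]
eef_rot: [0.942, -0.336, 0.001, -0.0]
contact_force: [-0.1, 0.5, -1.1]
opening: 0.0298
grip_force: 0.0
```

>>> {"method": "carry_out", "body": {
  "rows": [
    [-0.3,0,0,0,-10],
    [-0.3,0,0,0,-10],
    [-0.3,0,0,0,-10],
    [-0.3,0,0,0,0]
  ]
}}

```text
time: 34.48
eef_pos: [0.5698, -0.0644, 0.4564]
eef_rot: [0.996, -0.085, 0.001, -0.0]
contact_force: [0.5, -0.9, -0.4]
opening: 0.0299
grip_force: 0.0
```

```bash
python3 -c "from h import *;look('16')"
```

```text
t 34.48 pos [ 0.5698 -0.0644  0.4564] yaw 350.3 j6 71.1 to axis cm x,y -0.09 -0.03 F [ 0.5 -0.9 -0.4] M [0.022 0.067 0.043] open 0.0299 grip 0.0 tilt [ 0.0006 -0.0001]
top [317.05 157.08] area 38 r 0.092 bearing -21.1 fit (np.float64(-21.1), np.float64(271.6))
top [296.82 228.58] area 67 r 0.089 bearing 171.9 fit (np.float64(171.6), np.float64(279.6))
scene [278.98 242.42] area 43 r 0.0912 bearing -9.4 fit (np.float64(-9.1), np.float64(260.2))
```

>>> {"method": "carry_out", "body": {
  "rows": [
    [-0.3,0,0,2.5,0],
    [-0.3,0,0,2.5,0],
    [-0.58,0,0,0,0],
    [-0.58,0,0,0,10],
    [-0.58,0,0,0,10]
  ]
}}

```text
time: 35.2
eef_pos: [0.5701, -0.0646, 0.4069]
eef_rot: [0.966, -0.259, 0.001, 0.0]
contact_force: [0.5, -0.6, -2.4]
opening: 0.0181
grip_force: 3.9
```

>>> {"method": "carry_out", "body": {
  "rows": [
    [-0.58,0,0,0,10],
    [-0.58,0,0,0,10],
    [-0.58,0,0,0,10],
    [-0.58,0,0,0,10],
    [-0.58,0,0,0,10]
  ]
}}

```text
time: 35.83
eef_pos: [0.5701, -0.0646, 0.4063]
eef_rot: [0.766, -0.643, 0.0, 0.0]
contact_force: [1.0, -1.2, -4.9]
opening: 0.0177
grip_force: 3.6
```

>>> {"method": "carry_out", "body": {
  "rows": [
    [-0.58,0,0,0,10],
    [-0.58,0,0,0,10],
    [-0.58,0,0,0,10],
    [-0.58,0,0,0,10],
    [-0.58,0,0,0,10]
  ]
}}

```text
time: 36.45
eef_pos: [0.57, -0.0646, 0.4059]
eef_rot: [-0.422, 0.907, 0.0, -0.0]
contact_force: [1.2, -0.4, -5.4]
opening: 0.0178
grip_force: 3.6
```

>>> {"method": "carry_out", "body": {
  "rows": [
    [-0.58,0,0,0,10],
    [-0.58,0,0,0,10],
    [-0.58,0,0,0,10],
    [-0.58,0,0,0,10],
    [-0.58,0,0,0,10]
  ]
}}

```text
time: 37.08
eef_pos: [0.57, -0.0646, 0.4058]
eef_rot: [0.001, 1.0, -0.0, -0.0]
contact_force: [0.9, -1.0, -5.8]
opening: 0.0177
grip_force: 3.7
```

>>> {"method": "carry_out", "body": {
  "rows": [
    [-0.58,0,0,0,10],
    [-0.58,0,0,0,10],
    [-0.58,0,0,0,10],
    [-0.58,0,0,0,10],
    [-0.58,0,0,0,10]
  ]
}}

```text
time: 37.7
eef_pos: [0.57, -0.0645, 0.4057]
eef_rot: [0.423, 0.906, -0.0, -0.001]
contact_force: [0.6, -0.5, -5.0]
opening: 0.0178
grip_force: 3.7
```

>>> {"method": "carry_out", "body": {
  "rows": [
    [-0.58,0,0,0,10],
    [-0.58,0,0,0,0],
    [-0.58,0,0,0,-8],
    [-0.58,0,0,0,0]
  ]
}}

```text
time: 38.2
eef_pos: [0.5701, -0.0646, 0.407]
eef_rot: [0.435, 0.901, 0.0, 0.001]
contact_force: [-0.2, 0.5, -0.2]
opening: 0.0178
grip_force: 0.0
```

```bash
python3 -c "from h import *;look('17')"
```

```text
t 38.2 pos [ 0.5701 -0.0646  0.407 ] yaw 128.5 j6 -150.7 to axis cm x,y 0.11 -0.05 F [-0.2  0.5 -0.2] M [-0.019 -0.031  0.038] open 0.0178 grip 0.0 tilt [0.0004 0.001 ]
top [273.96 215.73] area 71 r 0.0895 bearing 130.8 fit (np.float64(131.2), np.float64(272.3))
scene [257.72 246.  ] area 36 r 0.0945 bearing -49.1 fit (np.float64(-50.0), np.float64(255.3))
```

Bar turned 221° forward from the -8° bearing, which puts it at about 10.3 mm. One more regrasp for the last 85° or so.

>>> {"method": "carry_out", "body": {
  "rows": [
    [-0.3,0,0,0,0],
    [-0.3,0,0,0,0],
    [-0.3,0,0,-2.2,0],
    [-0.3,0,0,-2.3,0],
    [-0.3,0,0,0,-10]
  ]
}}

```text
time: 38.92
eef_pos: [0.5701, -0.0647, 0.4529]
eef_rot: [0.354, 0.935, 0.001, 0.002]
contact_force: [0.2, -0.4, -1.1]
opening: 0.0302
grip_force: 0.0
```

>>> {"method": "carry_out", "body": {
  "rows": [
    [-0.3,0,0,0,-10],
    [-0.3,0,0,0,-10],
    [-0.3,0,0,0,-10],
    [-0.3,0,0,0,-10],
    [-0.3,0,0,0,-10]
  ]
}}

```text
time: 39.55
eef_pos: [0.5699, -0.0645, 0.4507]
eef_rot: [-0.076, 0.997, -0.0, -0.0]
contact_force: [0.2, -0.1, -0.1]
opening: 0.0302
grip_force: 0.0
```

>>> {"method": "carry_out", "body": {
  "rows": [
    [-0.3,0,0,0,-10],
    [-0.3,0,0,0,-10],
    [-0.3,0,0,0,-10],
    [-0.3,0,0,0,-10],
    [-0.3,0,0,0,-10]
  ]
}}

```text
time: 40.17
eef_pos: [0.5699, -0.0645, 0.4507]
eef_rot: [-0.49, 0.872, -0.0, -0.0]
contact_force: [-0.7, 0.3, -0.2]
opening: 0.0297
grip_force: 0.0
```

>>> {"method": "carry_out", "body": {
  "rows": [
    [-0.3,0,0,0,-10],
    [-0.3,0,0,0,-10],
    [-0.3,0,0,0,-10],
    [-0.3,0,0,0,-10],
    [-0.3,0,0,0,-10]
  ]
}}

```text
time: 40.8
eef_pos: [0.5699, -0.0645, 0.4507]
eef_rot: [0.813, -0.583, -0.0, 0.0]
contact_force: [-0.3, 0.1, 0.1]
opening: 0.03
grip_force: 0.0
```

>>> {"method": "carry_out", "body": {
  "rows": [
    [-0.3,0,0,0,-10],
    [-0.3,0,0,0,-10],
    [-0.3,0,0,0,0],
    [-0.3,0,0,2.3,0],
    [-0.3,0,0,2.4,0]
  ]
}}

```text
time: 41.42
eef_pos: [0.5699, -0.0645, 0.4033]
eef_rot: [0.899, -0.437, 0.0, -0.0]
contact_force: [1.1, -0.9, -0.2]
opening: 0.03
grip_force: 0.0
```

```bash
python3 -c "from h import *;look('18')"
```

```text
t 41.42 pos [ 0.5699 -0.0645  0.4033] yaw 308.1 j6 29.0 to axis cm x,y -0.1 0.04 F [ 1.1 -0.9 -0.2] M [ 0.045 -0.014 -0.017] open 0.03 grip 0.0 tilt [ 0.0004 -0.0003]
top [273.96 215.73] area 71 r 0.0895 bearing 130.8 fit (np.float64(131.2), np.float64(272.3))
scene [257.8  245.94] area 35 r 0.0943 bearing -49.0 fit (np.float64(-49.8), np.float64(255.7))
```

>>> {"method": "carry_out", "body": {
  "rows": [
    [-0.58,0,0,0,0],
    [-0.58,0,0,0,10],
    [-0.58,0,0,0,10],
    [-0.58,0,0,0,10],
    [-0.58,0,0,0,10]
  ]
}}

```text
time: 42.15
eef_pos: [0.57, -0.065, 0.4048]
eef_rot: [-0.694, 0.72, -0.001, 0.0]
contact_force: [-0.9, -2.8, -2.1]
opening: 0.0179
grip_force: 3.8
```

>>> {"method": "carry_out", "body": {
  "rows": [
    [-0.58,0,0,0,10],
    [-0.58,0,0,0,10],
    [-0.58,0,0,0,10],
    [-0.58,0,0,0,10],
    [-0.58,0,0,0,10]
  ]
}}

```text
time: 42.78
eef_pos: [0.5698, -0.0648, 0.4043]
eef_rot: [-0.325, 0.946, -0.0, -0.0]
contact_force: [-1.5, -1.3, -3.5]
opening: 0.0176
grip_force: 3.8
```

>>> {"method": "carry_out", "body": {
  "rows": [
    [-0.58,0,0,0,0],
    [-0.58,0,0,0,-8],
    [-0.58,0,0,0,0],
    [-1,0,0,0,0],
    [-1,0,0,0,0]
  ]
}}

```text
time: 43.4
eef_pos: [0.57, -0.0644, 0.4047]
eef_rot: [-0.394, 0.919, -0.0, 0.001]
contact_force: [-1.6, 1.6, 4.8]
opening: 0.012
grip_force: 58.5
```

>>> {"method": "carry_out", "body": {
  "rows": [
    [-1,0,0,0,0],
    [-1,0,0,0,0],
    [-1,0,0,0,0]
  ]
}}

```text
time: 43.78
eef_pos: [0.57, -0.0644, 0.4047]
eef_rot: [-0.394, 0.919, -0.0, 0.001]
contact_force: [-1.8, 2.9, 5.4]
opening: 0.0128
grip_force: 58.5
```

```bash
python3 -c "
from h import *
look('19')
cv2.imwrite('pics/c19.png',cv2.resize(cv2.imread('pics/scene_19.png')[170:280,200:330],None,fx=4,fy=4,interpolation=2))"
```

```text
t 43.77 pos [ 0.57   -0.0644  0.4047] yaw 226.4 j6 -52.8 to axis cm x,y 0.05 0.1 F [-1.8  2.9  5.4] M [ 0.814  0.492 -0.029] open 0.0128 grip 58.5 tilt [-0.0002  0.0009]
top [330.11 217.58] area 65 r 0.0897 bearing -132.0 fit (np.float64(-131.2), np.float64(251.6))
scene [234.6 220.5] area 30 r 0.091 bearing -129.0 fit (np.float64(-124.3), np.float64(271.6))
scene [294.31 223.94] area 36 r 0.09 bearing 44.3 fit (np.float64(44.6), np.float64(261.4))
```

View pics/c19.png

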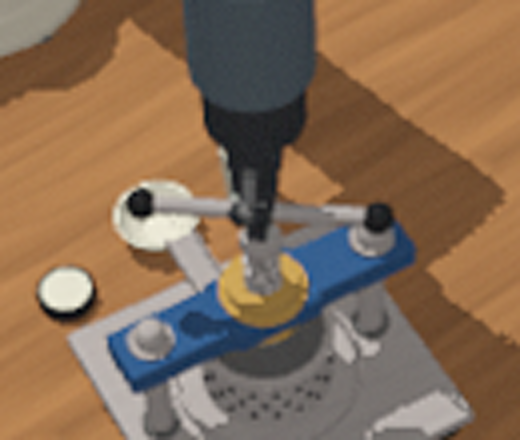

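The bar is back at the bearing where it dropped, one full turn on. The midpoint is 1.16 px (about 5.7 mm) lower than then, so the spindle sits about 12 mm down, gripped at 58 N. In the picture the fingers are closed on the bar at about (250,210), with the dish and cap undisturbed. Handing in.

```bash
python3 -c "from workcell import arm;print(arm.hand_in())"
```

```text
the job is handed in; nothing more can be done
None
```

The job is handed in (no verdict came back): the spindle's thread dropped into the boss and was turned forward one turn, to about 12 mm down by the camera images, with the gripper still closed on the T-handle's bar at about 58 N.

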